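Hand the weighed spice ball across to the open jar

TASK

The spice ball has been weighed and now goes to the person whose jar is still open: take the small two-handled dish by one handle and lift it straight up off the scale before you turn it. Then turn it a quarter turn in the air so that its two handles line up squarely across the table and the free handle points outwards over the mouth of the open jar, a few centimetres above its rim, keeping the dish level all the time so that the loose ball stays in the middle, without touching the ball or knocking anything else over or aside. Finish while holding it out still like that, ready to be taken: do not set it down or let go.

Things in the scene. Friction and masses are not known exactly. Their poses are not given: they have to be found in the camera images.
- table: white laminate table top; its axes are the world's: x away from the robot, y across the table to the robot's left, z up; top at height 0
- scale: grey digital kitchen scale, fixed to the spot, 220 x 165 x 25 mm high, dark square platform (158 x 157 mm, its middle 26 mm along the scale's +x from the origin), the display at the scale's -x end; origin: centre of the underside; x along its 220 mm side
- dish: small round white enamelled dish on the scale, 116 mm across the rim, 34 mm high, about 0.15 kg; dished inside: floor 11 mm above the underside, flat over a 24 mm circle, then rising to the rim; two equal flat loop handles stick out level along its own x axis, 184 mm over both ends. Its x axis points away from the robot within 20 degrees at the start. Origin: centre of the underside
- dish_mid (a point): point on the dish's axis 32 mm above its underside, where the ball's centre lies when the ball rests in the very middle; axes as the dish
- handle_a (a point): centre of the dish's handle on its own -x side (nearer the robot at the start), 76 mm from the dish's axis, 29 mm above its underside. A flat loop 36 mm wide (along the dish's y), 10 mm thick, reaching from the rim to 92 mm from the dish's axis, with a 22 x 27 mm opening; it can be gripped from above across its 36 mm width; axes as the dish
- handle_b (a point): centre of the other handle, on the dish's +x side (farther from the robot at the start), the same shape and size
- ball_center (a point): centre of the spice ball: a perforated steel ball 42 mm in diameter with a seam round it, about 0.05 kg, lying loose in the dish within about 7 mm of the middle; it starts to roll if the dish leans more than about 5 degrees or is jerked; its axes mean nothing
- jar_open: the open, empty wide-mouth glass jar, 84 mm in diameter, 118 mm high, loose; it stands to the left or to the right of the scale, in front of the place of the person who is waiting; origin: centre of the underside
- jar_open_mouth (a point): centre of the mouth of the open jar, at its rim (118 mm above the table); the mouth is 71 mm wide inside
- jar_closed: the same jar already filled with cucumbers and closed with a grey lid 86 mm across, on which a clear plastic airlock 27 mm thick stands; 176 mm high in all; loose; it stands at the other side of the scale from the open jar; origin: centre of the underside
- lid: spare grey jar lid, 86 mm across, with its airlock standing upright in it, 68 mm high in all, loose; origin: centre of the underside
- tamper: turned wooden cabbage tamper lying down, 200 mm long along its y, 42 mm thick, loose; origin: under its middle
- weight_1: glass pickle weight, a disc 68 mm across and 14 mm thick with a small knob on top, 26 mm high, loose; origin: centre of the underside
- weight_2: a second glass pickle weight, the same
- spoon: steel spoon, 150 mm long along its x, lying on the table, loose; origin: under its middle
There are look-alikes about, which are no part of the job. Of the things like the part that bears ball_center, leave any that is blue; of the rest the smaller one is meant.

How it is judged:
By the outcome, as a careful person would: the job done as asked, in the order asked, and still so for the second after the job is handed in, while the arm keeps its last pose, push and grip.
It also fails if it takes over 38 s, if anything falls off the work surface, if the arm or the gripper's body presses on something with over 40 N, if the wrist force passes 120 N, or if a joint passes its speed limit or range.

ROBOT

A 6-joint arm with a two-finger parallel gripper is mounted at the origin on the work surface. World frame = base frame: x ahead of the robot, y to its left, z up, the work surface at z = 0. Lengths are in m, angles in rad, forces in N, time in s.
With the tool pointing down it reaches from about 0.25 to 0.8 m from the base axis. Payload 3.9 kg.
Tool frame: the origin (TCP) lies midway between the tips of the shut fingers; the grasp point (between the pads) lies 19 mm behind it; x points along the fingers, y is the direction in which the jaws open and shut, and the axes are right-handed (so a half turn about x gives the same grasp; the last joint's range is limited). The gripper opens to 85 mm and grips with 20 to 120 N. Pads are 22 mm wide; open, the fingers measure 114 mm over their backs; the gripper's body (76 mm by 85 mm) begins 54 mm behind the grasp point. The pads swing forward as they close: fully open they stand 13 mm farther back than shut.
Start: joints at [1.184, 0.26, -0.138, 1.173, 0, 1.571], TCP at [0.198, 0.486, 0.231] pointing down, gripper open.
Joint ranges: [-2.78, 2.78], [-0.83, 1.72], [-1.28, 1.37], [-1.9, 2.12], [-1.57, 1.48], [-3.14, 3.14]. Speed limits (rad/s): [2.57, 2.57, 3.14, 3.14, 3.14, 3.14].

INTERFACE

Orientations are given as [roll, pitch, yaw] about the fixed x, y, z axes, in that order (R = Rz(yaw) Ry(pitch) Rx(roll)).
In Python, from workcell import env gives the robot as it stands.
- The arm moves only by the tool jog_arm, never from a script. Its argument "increments" is a list of rows, each a list of 7 numbers: the opening, from -1 (shut) to 1 (fully open), then the shift along the tool's x, y, z in mm, then the turn, a rotation vector about the tool's x, y, z in rad. A call has exactly 5 rows; each row is the pose to reach, as a shift and turn from the pose commanded when the call began, along the tool's axes at that moment; what a row does not reach only later rows make up. A row lasts 1/8 s, in which the tool goes at most 62.5 mm and 10.7 degrees, less where a joint would pass 70% of its speed; a pose out of reach is approached as far as the arm can. A call with a gripper value outside its range is refused whole. The fingers move at their own pace and stop on an object; "force" is the grip in N (left out, the last holds). Time passes only in rows, so rows that repeat a pose let the fingers close, or fill a call up. It gives the time, the measured TCP pose, the force and the opening at its end, in the units of the state.
- env.get_obs(): the state, without advancing time (a new reading comes with each control period).
- env.camera(name): name is "side" or "top"; returns a dict with "color" (420x560x3 uint8, red, green, blue), "depth" (420x560 float32, m along the optical axis (not along the pixel's ray), 0 where there is no reading), "fov_y" (degrees; the focal length in pixels is half the picture's height over the tangent of half this angle, whatever the lens; pixels are square), "cx", "cy" (the principal point, pixels), "R" (3x3) and "t" (3): a world point X has camera coordinates R X + t. Camera axes: x right, y down, z forward; pixel columns grow to the right and rows downward; lengths in m; the calibration is good to about 2 mm. A picture is of the moment at which its call begins.
- env.finish_job(): hands the job in, once; it reports no verdict.
The state is a dict: "time_s": time; "joint_pos": joint angles; "joint_vel": joint speeds; "joint_efforts": joint torques, N m; "position": TCP position; "eef_rot": TCP orientation; "force": force on the tool from outside, world axes, zero at the start; "ft_torque": the same for the moment, N m; "gripper_width": finger opening in m.
Only numpy, scipy, OpenCV 4.12 (cv2) and the standard library are available. Lean on these libraries where they do the work, as an engineer would, in place of code of your own. Each camera call takes 0.05 s, during which the arm holds its last target. There are 200 camera calls.

## Working session

There is one attempt and no reset: what is moved stays moved. The work goes in short steps, Python scripts to look and compute and a tool call to move; the robot and the scene stay as the last step left them, time stands still between calls to the robot, and variables do not carry over. Pictures are saved under pics/ and viewed, about 8 in all and at most 12, crops included, and the job is handed in when it is done.

Besides the shell and the picture viewer there is one more tool, called as name([rows], argument=value, ...), one row to a line, values as JSON. jog_arm: Moves the arm, as the interface text tells. Its arguments: {"type":"object","properties":{"increments":{"type":"array","items":{"type":"array","items":{"type":"number"}}},"force":{"type":"number"}},"required":["increments"]}

```bash
ls; mkdir -p pics; cat > h.py <<'E'
import numpy as np, cv2
from workcell import env
def snap(n):
    c=env.camera(n); np.savez('/tmp/%s.npz'%n,**c); return c
def load(n): return dict(np.load('/tmp/%s.npz'%n))
def pt(c,u,v,z=None):
    f=210/np.tan(np.radians(float(c['fov_y']))/2)
    r=np.array([(u-c['cx'])/f,(v-c['cy'])/f,1.]); R,t=c['R'],c['t']
    o=-R.T@t; d=R.T@r
    s=c['depth'][int(round(v)),int(round(u))] if z is None else (z-o[2])/d[2]
    return o+d*s
def crop(c,u0,v0,u1,v1,k,name):
    cv2.imwrite('pics/'+name,cv2.resize(c['color'][v0:v1,u0:u1,::-1],None,fx=k,fy=k,interpolation=cv2.INTER_CUBIC))
E
python3 - <<'E'
from h import *
a=snap('top');b=snap('side')
cv2.imwrite('pics/top0.png',a['color'][:,:,::-1]);cv2.imwrite('pics/side0.png',b['color'][:,:,::-1])
for c in(a,b):print(c['fov_y'],-c['R'].T@c['t'],c['R'].round(2).tolist())
print(env.get_obs())
E
```

```text
pics
45.24520417693204 [ 0.40388033 -0.02689849  1.21648415] [[0.01, -1.0, -0.0], [-0.99, -0.01, -0.15], [0.15, 0.0, -0.99]]
54.64870398642048 [ 0.35972919 -0.7327394   0.96385251] [[0.96, -0.29, -0.01], [-0.23, -0.73, -0.65], [0.18, 0.62, -0.76]]
{'time_s': 0.1, 'joint_pos': array([ 1.18397320e+00,  2.60653824e-01, -1.39260850e-01,  1.17267635e+00,
        4.20068860e-05,  1.57079974e+00]), 'joint_vel': array([-0.00230775,  0.0006326 ,  0.00433154,  0.00080538,  0.00027025,
        0.00065728]), 'joint_efforts': array([-6.60158803e-04, -4.06509054e+01,  2.54527527e+01,  1.01199414e-02,
       -5.44001034e-05,  4.46313322e-06]), 'position': array([0.19781186, 0.48564698, 0.23052164]), 'eef_rot': array([-1.59419478,  1.56900114, -1.98102136]), 'force': array([-0.04327901, -0.28767414, -0.20648413]), 'ft_torque': array([-0.07809415, -0.03708393, -0.02201348]), 'gripper_width': 0.08526890826464473}
```

View pics/top0.png

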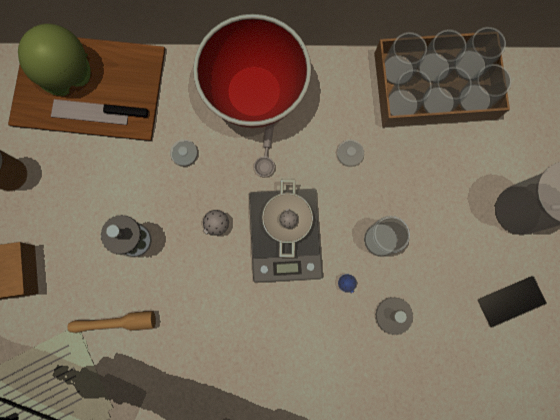

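View pics/side0.png

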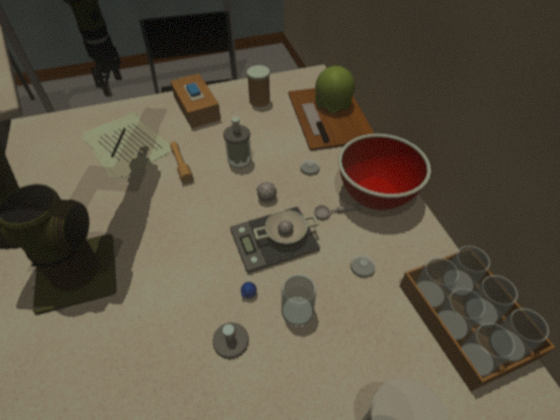

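The top picture shows the candidate balls at (288,218), in the dish, at (215,222), larger and on the table, and at (347,283), blue. I choose the one in the dish. The open jar is at (386,237), on the right. The closed jar is at (122,237), on the left. I'll check this in a close crop.

```bash
python3 - <<'E'
from h import *
c=load('top'); crop(c,240,170,430,290,4.2,'crop1.png')
E
```

```text
(no output)
```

View pics/crop1.png

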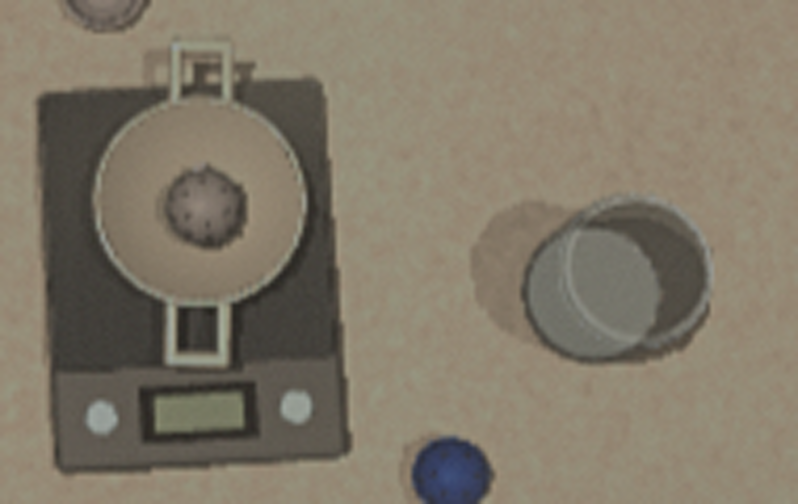

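```bash
python3 - <<'E'
from h import *
c=load('top'); g=lambda x,y,z:pt(c,240+(x+.5)/4.2-.5,170+(y+.5)/4.2-.5,z).round(4)
for n,x,y in(('rim l',95,199),('b end',202,42),('a end',198,362),('handle side',168,335),('platform',70,300),('ball',205,205)):print(n,pt(c,240+x/4.2,170+y/4.2).round(4))
zr=.06
for n,x,y,z in(('rim c',201,199,zr),('riml',94,199,zr),('rimr',307,199,zr),('a end',198,366,.059),('b end',202,40,.059),('a mid',198,335,.059),('jar mouth',638,272,.118),('jl',563,272,.118),('jr',712,272,.118),('jt',638,195,.118),('jarbase',597,294,0),('blue',451,470,.02)):print(n,g(x,y,z))
for n,u,v,z in(('closed lid',120,234,.12),('closed top',113,231,.176),('airlock lid',394,315,.01),('bigball',215,222,.03),('weight',350,153,.015)):print(n,pt(c,u,v,z).round(3))
s=load('side')
for n,u,v,z in(('rim c side',288,226,.059),('jar rim side',299,290,.118),('jar base side',297,313,0)):print(n,pt(s,u,v,z).round(3))
E
```

```text
rim l [ 0.5884 -0.007   0.0586]
b end [ 0.6779 -0.0659  0.0587]
a end [ 0.4983 -0.0644  0.0608]
handle side [ 0.5132 -0.0479  0.0579]
platform [0.5358 0.0071 0.0244]
ball [ 0.5822 -0.0672  0.0798]
rim c [ 0.5896 -0.0648  0.06  ]
riml [ 0.589  -0.0056  0.06  ]
rimr [ 0.5901 -0.1234  0.06  ]
a end [ 0.4971 -0.0635  0.059 ]
b end [ 0.6799 -0.065   0.059 ]
a mid [ 0.5142 -0.0635  0.059 ]
jar mouth [ 0.5436 -0.2915  0.118 ]
jl [ 0.5433 -0.2523  0.118 ]
jr [ 0.544  -0.3302  0.118 ]
jt [ 0.5844 -0.2926  0.118 ]
jarbase [ 0.5456 -0.2959  0.    ]
blue [ 0.4431 -0.2071  0.02  ]
closed lid [0.539 0.304 0.12 ]
closed top [0.538 0.302 0.176]
airlock lid [ 0.366 -0.318  0.01 ]
bigball [0.581 0.107 0.03 ]
weight [ 0.758 -0.22   0.015]
rim c side [ 0.594 -0.066  0.059]
jar rim side [ 0.544 -0.297  0.118]
jar base side [ 0.543 -0.297  0.   ]
```

```bash
cat >> h.py <<'E'
from scipy.spatial.transform import Rotation as Ro
def plan(p,yaw_jaw=None,R=None):
    """shift mm & rotvec in tool frame from measured pose to p with tool down, jaw (tool y) at given yaw"""
    o=env.get_obs(); R0=Ro.from_euler('xyz',o['eef_rot']).as_matrix()
    x=np.array([0,0,-1.]); y=np.array([np.cos(yaw_jaw),np.sin(yaw_jaw),0]); 
    R1=np.c_[x,y,np.cross(x,y)] if R is None else R
    print('R0',R0.round(3).tolist(),'pos',o['position'].round(4),'t',o['time_s'],'j',o['joint_pos'].round(3))
    print('shift',(R0.T@(np.array(p)-o['position'])*1000).round(1),'rot',Ro.from_matrix(R0.T@R1).as_rotvec().round(3))
E
python3 - <<'E'
from h import *
for a in(np.pi/2,-np.pi/2):plan([.5125,-.064,.15],a-.008)
E
```

```text
R0 [[-0.001, 0.377, 0.926], [-0.002, 0.926, -0.377], [-1.0, -0.002, -0.0]] pos [0.1978 0.4856 0.2305] t 0.1 j [ 1.184  0.261 -0.139  1.173  0.     1.571]
shift [  81.2 -390.2  498.8] rot [-0.379 -0.     0.002]
R0 [[-0.001, 0.377, 0.926], [-0.002, 0.926, -0.377], [-1.0, -0.002, -0.0]] pos [0.1978 0.4856 0.2305] t 0.1 j [ 1.184  0.261 -0.139  1.173  0.     1.571]
shift [  81.2 -390.2  498.8] rot [2.763e+00 2.000e-03 1.000e-03]
```

jog_arm([
  [1, 0, -39, 50, -0.08, 0, 0],
  [1, 0, -78, 100, -0.16, 0, 0],
  [1, 0, -117, 150, -0.24, 0, 0],
  [1, 0, -156, 200, -0.32, 0, 0],
  [1, 0, -195, 250, -0.379, 0, 0.002],
], force=100)

```text
time_s: 0.72
position: [0.3543, 0.2134, 0.2311]
eef_rot: [1.295, 1.569, 1.29]
force: [0.9, 1.0, 0.0]
gripper_width: 0.0854
```

```bash
python3 - <<'E'
from h import *
plan([.5125,-.064,.15],np.pi/2-.008)
E
```

```text
R0 [[0.001, 0.005, 1.0], [0.002, 1.0, -0.005], [-1.0, 0.002, 0.001]] pos [0.3543 0.2134 0.2311] t 0.725 j [ 5.410e-01  6.800e-02 -3.770e-01  1.124e+00  1.000e-03  5.460e-01]
shift [  80.7 -276.8  159.6] rot [ 0.003  0.001 -0.002]
```

jog_arm([
  [1, 0, -50, 30, 0, 0, 0],
  [1, 0, -105, 65, 0, 0, 0],
  [1, 0, -160, 100, 0, 0, 0],
  [1, 20, -218, 130, 0, 0, 0],
  [1, 50, -276, 154, 0.01, 0, 0],
])

```text
time_s: 1.35
position: [0.5009, -0.0489, 0.1881]
eef_rot: [0.654, 1.567, 0.636]
force: [1.2, 0.5, 0.3]
gripper_width: 0.0855
```

jog_arm([
  [0.6, 10, -0.5, 1, 0, 0, 0],
  [0.6, 30, -0.5, 2, 0, 0, 0],
  [0.6, 40, -0.5, 2, 0, 0, 0],
  [0.6, 45, -0.5, 2, 0, 0, 0],
  [0.6, 45, -0.5, 2, 0, 0, 0],
])

```text
time_s: 1.98
position: [0.5011, -0.0467, 0.1433]
eef_rot: [1.464, 1.569, 1.448]
force: [0.9, -0.4, 0.5]
gripper_width: 0.068
```

```bash
python3 - <<'E'
from h import *
plan([.5125,-.064,.04],np.pi/2-.008)
c=snap('top'); s=snap('side'); a=c['color'][170:290,230:350,::-1]; b=s['color'][170:290,220:340,::-1]
cv2.imwrite('pics/c2.png',cv2.resize(np.hstack([a,b]),None,fx=3.3,fy=3.3,interpolation=cv2.INTER_CUBIC))
E
```

```text
R0 [[0.0, 0.017, 1.0], [0.002, 1.0, -0.017], [-1.0, 0.002, 0.0]] pos [ 0.5011 -0.0467  0.1433] t 1.975 j [-0.094  0.279 -0.353  0.939  0.002 -0.077]
shift [103.3 -17.3  11.6] rot [-0.009  0.    -0.002]
```

View pics/c2.png

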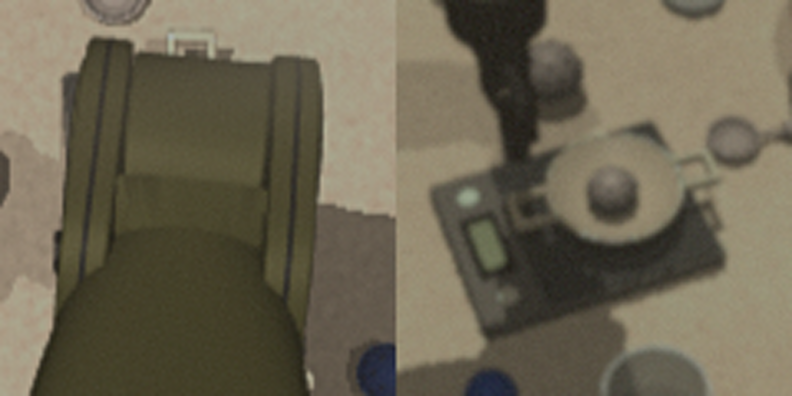

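jog_arm([
  [0.6, 0, -9, 6, -0.009, 0, 0],
  [0.6, 10, -17.5, 11.5, -0.009, 0, -0.002],
  [0.6, 30, -17.5, 11.5, -0.009, 0, -0.002],
  [0.6, 50, -17.5, 11.5, -0.009, 0, -0.002],
  [0.6, 55, -17.5, 11.5, -0.009, 0, -0.002],
])

```text
time_s: 2.7
position: [0.5115, -0.0654, 0.0865]
eef_rot: [3.097, 1.568, 3.088]
force: [0.0, -0.3, -0.0]
gripper_width: 0.0681
```

```bash
python3 - <<'E'
from h import *
plan([.5125,-.064,.04],np.pi/2-.008)
s=snap('side'); crop(s,220,160,340,280,5,'c3.png')
E
```

```text
R0 [[-0.003, 0.01, 1.0], [0.0, 1.0, -0.01], [-1.0, 0.0, -0.003]] pos [ 0.5115 -0.0654  0.0865] t 2.7 j [-0.127  0.353 -0.41   0.811 -0.    -0.117]
shift [46.5  1.4  1.1] rot [-0.002 -0.003 -0.   ]
```

View pics/c3.png

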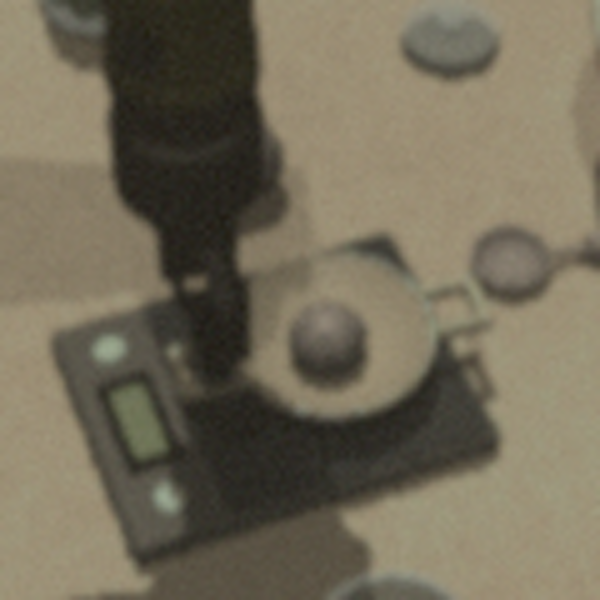

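jog_arm([
  [0.6, 15, 1, 1, -0.002, -0.003, 0],
  [0.6, 30, 1.4, 1, -0.002, -0.003, 0],
  [0.6, 43, 1.4, 1, -0.002, -0.003, 0],
  [0.6, 50, 1.4, 1, -0.002, -0.003, 0],
  [0.6, 50, 1.4, 1, -0.002, -0.003, 0],
])

```text
time_s: 3.38
position: [0.513, -0.0635, 0.0376]
eef_rot: [0.032, 1.569, 0.026]
force: [0.2, -0.0, -0.3]
gripper_width: 0.0683
```

jog_arm([
  [0.3, 0, 0, 0, 0, 0, 0],
  [0.1, 0, 0, 0, 0, 0, 0],
  [0, 0, 0, 0, 0, 0, 0],
  [-0.1, 0, 0, 0, 0, 0, 0],
  [-0.15, 0, 0, 0, 0, 0, 0],
], force=30)

```text
time_s: 4.0
position: [0.5136, -0.0634, 0.0382]
eef_rot: [0.017, 1.567, 0.01]
force: [-0.4, 0.5, 0.3]
gripper_width: 0.0364
```

jog_arm([
  [-0.3, 0, 0, 0, 0, 0, 0],
  [-0.5, 0, 0, 0, 0, 0, 0],
  [-0.7, 0, 0, 0, 0, 0, 0],
  [-1, 0, 0, 0, 0, 0, 0],
  [-1, 0, 0, 0, 0, 0, 0],
], force=110)

```text
time_s: 4.62
position: [0.5133, -0.0635, 0.0382]
eef_rot: [-0.005, 1.568, -0.012]
force: [-2.2, 0.3, 4.5]
gripper_width: 0.0339
```

```bash
python3 - <<'E'
from h import *
plan([.5125,-.064,.04],np.pi/2-.008); o=env.get_obs();print(o['force'],o['gripper_width'])
s=snap('side'); crop(s,220,160,340,280,5,'c4.png')
E
```

```text
R0 [[0.003, 0.007, 1.0], [-0.0, 1.0, -0.007], [-1.0, -0.0, 0.003]] pos [ 0.5133 -0.0635  0.0382] t 4.625 j [-0.123  0.406 -0.477  0.685  0.    -0.116]
shift [-1.8 -0.5 -0.8] rot [0.001 0.003 0.   ]
[-2.16617723  0.29721164  4.48391749] 0.03392181516933528
```

View pics/c4.png

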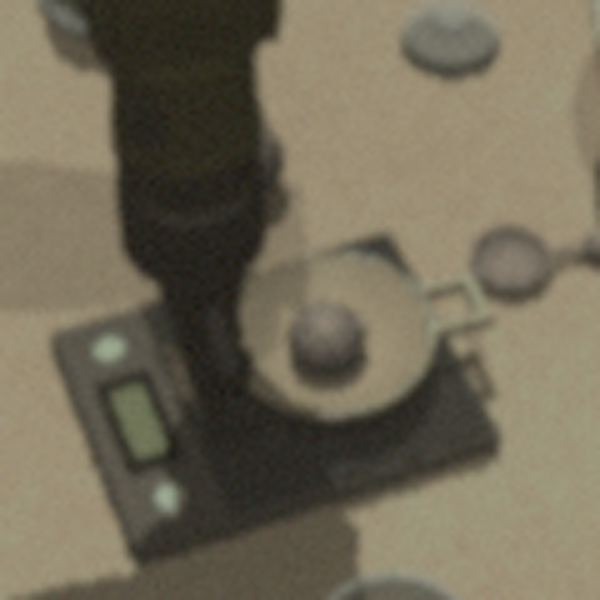

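jog_arm([
  [-1, -1, 0, 0, 0, 0, 0],
  [-1, -3, 0, 0, 0, 0, 0],
  [-1, -6, 0, 0, 0, 0, 0],
  [-1, -9, 0, 0, 0, 0, 0],
  [-1, -10, 0, 0, 0, 0, 0],
])

```text
time_s: 5.3
position: [0.5137, -0.0636, 0.0484]
eef_rot: [-0.039, 1.567, -0.045]
force: [-0.3, 0.3, -1.6]
gripper_width: 0.0336
```

```bash
cat >> h.py <<'E'
def dish(yaw=None):
    """rim plane of the held dish, from TCP; prints tilt (deg) along dish x and y, height"""
    o=env.get_obs(); R0=Ro.from_euler('xyz',o['eef_rot']).as_matrix(); ax=R0[:,2]; ax=ax/np.linalg.norm(ax)*[1,1,0]; ay=np.array([-ax[1],ax[0],0])
    g=o['position']-.019*R0[:,0]; ce=g+.075*ax
    print('t',o['time_s'],'tcp',o['position'].round(4),'tool z',R0[:,2].round(3),'tool y',R0[:,1].round(3),'force',o['force'].round(1),'w',round(o['gripper_width'],4))
    for n in('top','side'):
        c=snap(n); f=210/np.tan(np.radians(float(c['fov_y']))/2)
        v,u=np.mgrid[:420,:560]; d=c['depth']; P=np.stack([(u-c['cx'])*d/f,(v-c['cy'])*d/f,d],-1).reshape(-1,3)
        P=((P-c['t'])@c['R'])[d.ravel()>0]; Q=P-ce; X=np.c_[Q@ax,Q@ay,P[:,2]]; r=np.hypot(X[:,0],X[:,1])
        # rim+upper wall annulus: revolution-symmetric => plane + radial terms
        h=X[:,2]-g[2]
        m=(r>.03)&(r<.056)&(h>-.03)&(h<.012)&(X[:,0]>-.04)
        A=np.c_[X[m,0],X[m,1],np.ones(m.sum()),r[m]**2]; w=np.ones(m.sum())
        for _ in range(8):
            k,*_r=np.linalg.lstsq(A*w[:,None],X[m,2]*w,rcond=None); e=X[m,2]-A@k; w=1/np.maximum(1,abs(e)/.002)
        hb=(X[:,0]>.062)&(X[:,0]<.095)&(abs(X[:,1])<.018)&(abs(h)<.015)
        bl=(r<.03)&(h>.013)&(h<.035)
        print(n,'wall n',m.sum(),'tilt x,y deg',np.degrees(k[:2]).round(2),'res',np.median(abs(e)).round(4),'handle_b top z-g',np.median(h[hb]).round(4) if hb.any() else None,hb.sum(),'ball mean dx,dy,n',X[bl,:2].mean(0).round(4) if bl.any() else None,bl.sum(),'ball top h',h[bl].max().round(4) if bl.any() else None)
    return c
E
python3 - <<'E'
from h import *
s=dish(); crop(s,220,160,340,280,5,'c5.png')
E
```

```text
t 5.3 tcp [ 0.5137 -0.0636  0.0484] tool z [ 1.    -0.007  0.004] tool y [ 0.007  1.    -0.   ] force [-0.3  0.3 -1.6] w 0.0336
top wall n 21 tilt x,y deg [2.04 3.19] res 0.0008 handle_b top z-g -0.0002 106 ball mean dx,dy,n None 0 ball top h None
side wall n 597 tilt x,y deg [-0.89 -1.08] res 0.0013 handle_b top z-g -0.0011 79 ball mean dx,dy,n [-0.0042 -0.0047] 82 ball top h 0.0228
```

View pics/c5.png

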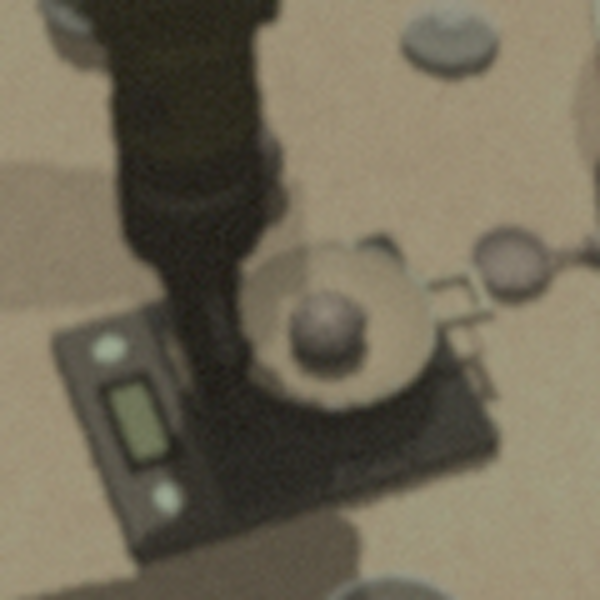

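jog_arm([
  [-1, -2, 0, 0, 0, 0, 0],
  [-1, -6, 0, 0, 0, 0, 0],
  [-1, -12, 0, 0, 0, 0, 0],
  [-1, -20, 0, 0, 0, 0, 0],
  [-1, -28, 0, 0, 0, 0, 0],
])

```text
time_s: 6.02
position: [0.5136, -0.0635, 0.0769]
eef_rot: [-0.039, 1.567, -0.046]
force: [0.1, -0.2, -1.6]
gripper_width: 0.0336
```

jog_arm([
  [-1, -9, 0, 0, 0, 0, 0],
  [-1, -18, 0, 0, 0, 0, 0],
  [-1, -27, 0, 0, 0, 0, 0],
  [-1, -36, 0, 0, 0, 0, 0],
  [-1, -45, 0, 0, 0, 0, 0],
])

```text
time_s: 6.65
position: [0.5132, -0.0635, 0.1218]
eef_rot: [-0.018, 1.567, -0.025]
force: [-0.0, 1.1, -1.1]
gripper_width: 0.0335
```

jog_arm([
  [-1, -8, 0, 0, 0, 0, 0],
  [-1, -15, 0, 0, 0, 0, 0],
  [-1, -21, 0, 0, 0, 0, 0],
  [-1, -26, 0, 0, 0, 0, 0],
  [-1, -28.5, 0, 0, 0, 0, 0],
])

```text
time_s: 7.28
position: [0.5133, -0.0635, 0.1499]
eef_rot: [-0.023, 1.567, -0.03]
force: [0.4, 0.3, -1.1]
gripper_width: 0.0332
```

```bash
python3 - <<'E'
from h import *
s=dish()
# plan: tcp path and yaw
o=env.get_obs(); R0=Ro.from_euler('xyz',o['eef_rot']).as_matrix(); p0=o['position']
yaw0=np.arctan2(R0[1,2],R0[0,2]); print('yaw0',yaw0,p0)
# dish yaw assumed = tool z yaw
ce0=p0[:2]+.0755*np.array([np.cos(yaw0),np.sin(yaw0)]); pf=np.array([.544,-.294+.076+.0755]); yf=-np.pi/2
cef=np.array([.544,-.294+.076])
N=30; t=np.arange(0,N+1)/N; s_=t**3*(10-15*t+6*t*t)
tot=[]
for a in s_:
    y=yaw0+a*(yf-yaw0); ce=ce0+a*(cef-ce0); tot.append((ce-.0755*np.array([np.cos(y),np.sin(y)]),y))
for k in range(0,N,5):
    b,y=tot[k]
    # tool: z=(cos,sin,0) , y = left = (-sin,cos)
    print([[round(float(1000*(q-b)@[-np.sin(y),np.cos(y)]),1),round(float(1000*(q-b)@[np.cos(y),np.sin(y)]),1),round(float(y-yy),4)] for q,yy in tot[k+1:k+6]])
E
```

```text
t 7.275 tcp [ 0.5133 -0.0635  0.1499] tool z [ 1.    -0.007  0.004] tool y [ 0.007  1.    -0.   ] force [ 0.4  0.3 -1.1] w 0.0332
top wall n 6 tilt x,y deg [-28.93 -31.64] res 0.0008 handle_b top z-g -0.0011 91 ball mean dx,dy,n None 0 ball top h None
side wall n 647 tilt x,y deg [-0.75 -0.97] res 0.0012 handle_b top z-g -0.0007 90 ball mean dx,dy,n [-0.0045 -0.0054] 87 ball top h 0.0223
yaw0 -0.0067951035863725575 [ 0.51329806 -0.06351849  0.14985533]
[[-0.0, -0.0, 0.0006], [-0.1, -0.1, 0.0042], [-0.3, -0.4, 0.0134], [-0.7, -0.8, 0.0301], [-1.3, -1.4, 0.0555]]
[[-0.9, -0.7, 0.0351], [-2.0, -1.6, 0.0801], [-3.3, -2.3, 0.1351], [-5.0, -3.0, 0.1995], [-6.9, -3.3, 0.2727]]
[[-2.2, 0.7, 0.0809], [-4.6, 2.0, 0.1682], [-7.2, 3.9, 0.2606], [-10.1, 6.6, 0.3563], [-13.4, 10.1, 0.4538]]
[[-1.4, 5.2, 0.0975], [-2.8, 11.0, 0.1932], [-4.3, 17.2, 0.2855], [-5.9, 23.7, 0.3729], [-7.6, 30.2, 0.4538]]
[[1.2, 6.3, 0.0732], [2.3, 12.3, 0.1376], [3.1, 17.6, 0.1926], [3.8, 22.1, 0.2377], [4.3, 25.7, 0.2727]]
[[1.1, 2.5, 0.0255], [1.7, 4.1, 0.0421], [2.1, 5.1, 0.0513], [2.3, 5.4, 0.055], [2.3, 5.5, 0.0555]]
```

jog_arm([
  [-1, 0, 0, 0, 0.001, 0, 0],
  [-1, 0, -0.1, -0.1, 0.004, 0, 0],
  [-1, 0, -0.3, -0.4, 0.013, 0, 0],
  [-1, 0, -0.7, -0.8, 0.03, 0, 0],
  [-1, 0, -1.3, -1.4, 0.0555, 0, 0],
])

```text
time_s: 8.0
position: [0.5117, -0.0648, 0.1496]
eef_rot: [0.048, 1.568, -0.016]
force: [-0.3, 0.0, -1.5]
gripper_width: 0.0335
```

jog_arm([
  [-1, 0, -0.9, -0.7, 0.035, 0, 0],
  [-1, 0, -2.0, -1.6, 0.08, 0, 0],
  [-1, 0, -3.3, -2.3, 0.135, 0, 0],
  [-1, 0, -5.0, -3.0, 0.1995, 0, 0],
  [-1, 0, -6.9, -3.3, 0.2727, 0, 0],
])

```text
time_s: 8.62
position: [0.508, -0.0715, 0.1497]
eef_rot: [0.333, 1.567, -0.006]
force: [0.5, 0.3, -1.1]
gripper_width: 0.0336
```

jog_arm([
  [-1, 0, -2.2, 0.7, 0.081, 0, 0],
  [-1, 0, -4.6, 2.0, 0.168, 0, 0],
  [-1, 0, -7.2, 3.9, 0.2606, 0, 0],
  [-1, 0, -10.1, 6.6, 0.3563, 0, 0],
  [-1, 0, -13.4, 10.1, 0.4538, 0, 0],
])

```text
time_s: 9.25
position: [0.5132, -0.0875, 0.1497]
eef_rot: [0.823, 1.567, 0.03]
force: [0.5, -0.1, -1.7]
gripper_width: 0.0338
```

```bash
python3 - <<'E'
from h import *
s=dish()
E
```

```text
t 9.25 tcp [ 0.5132 -0.0875  0.1497] tool z [ 0.702 -0.713  0.002] tool y [0.713 0.702 0.003] force [ 0.5 -0.1 -1.7] w 0.0338
top wall n 0 tilt x,y deg [0. 0.] res nan handle_b top z-g None 0 ball mean dx,dy,n None 0 ball top h None
side wall n 727 tilt x,y deg [-0.79 -0.24] res 0.0011 handle_b top z-g -0.0008 117 ball mean dx,dy,n [-0.0008 -0.0064] 98 ball top h 0.0216
  return _methods._mean(a, axis=axis, dtype=dtype,
  ret = ret.dtype.type(ret / rcount)
```

jog_arm([
  [-1, 0, -1.4, 5.2, 0.09, 0, 0],
  [-1, 0, -2.8, 11.0, 0.188, 0, 0],
  [-1, 0, -4.3, 17.2, 0.283, 0, 0],
  [-1, 0, -5.9, 23.7, 0.372, 0, 0],
  [-1, 0, -7.6, 30.2, 0.4538, 0, 0],
])

```text
time_s: 9.98
position: [0.5291, -0.1142, 0.1497]
eef_rot: [1.339, 1.567, 0.095]
force: [-0.9, -0.7, -1.4]
gripper_width: 0.0341
```

jog_arm([
  [-1, 0, 1.2, 6.3, 0.073, 0, 0],
  [-1, 0, 2.3, 12.3, 0.1376, 0, 0],
  [-1, 0, 3.1, 17.6, 0.1926, 0, 0],
  [-1, 0, 3.8, 22.1, 0.2377, 0, 0],
  [-1, 0, 4.3, 25.7, 0.2727, 0, 0],
])

```text
time_s: 10.6
position: [0.5415, -0.1372, 0.1497]
eef_rot: [1.582, 1.567, 0.066]
force: [-0.2, -0.1, -1.4]
gripper_width: 0.0333
```

jog_arm([
  [-1, 0, 1.1, 2.5, 0.0255, 0, 0],
  [-1, 0, 1.7, 4.1, 0.042, 0, 0],
  [-1, 0, 2.1, 5.1, 0.051, 0, 0],
  [-1, 0, 2.3, 5.4, 0.055, 0, 0],
  [-1, 0, 2.3, 5.5, 0.0555, 0, 0],
])

```text
time_s: 11.22
position: [0.544, -0.1425, 0.1498]
eef_rot: [1.55, 1.567, -0.021]
force: [-0.7, -0.1, -2.2]
gripper_width: 0.0338
```

```bash
python3 - <<'E' 2>/dev/null
from h import *
s=dish(); crop(s,220,190,360,330,4.2,'c6.png'); c=load('top'); crop(c,240,150,430,290,4.2,'c7.png')
E
```

```text
t 11.225 tcp [ 0.544  -0.1425  0.1498] tool z [ 0. -1.  0.] tool y [1.    0.    0.003] force [-0.7 -0.1 -2.2] w 0.0338
top wall n 0 tilt x,y deg [0. 0.] res nan handle_b top z-g -0.0008 95 ball mean dx,dy,n None 0 ball top h None
side wall n 849 tilt x,y deg [0.47 0.15] res 0.001 handle_b top z-g -0.001 134 ball mean dx,dy,n [ 0.0027 -0.0077] 103 ball top h 0.0204
```

View pics/c6.png

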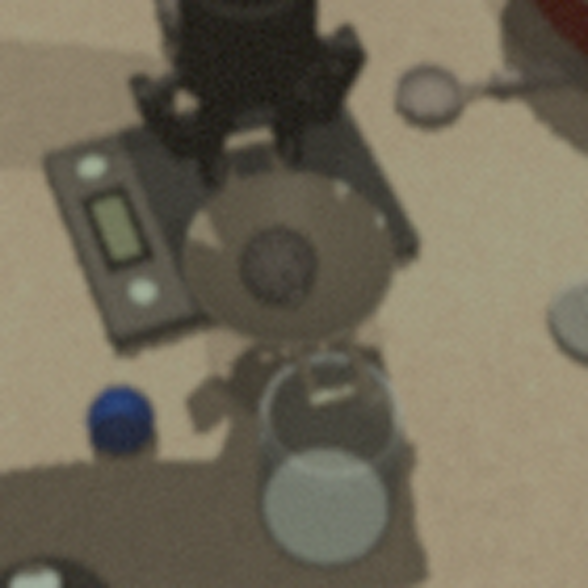

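View pics/c7.png

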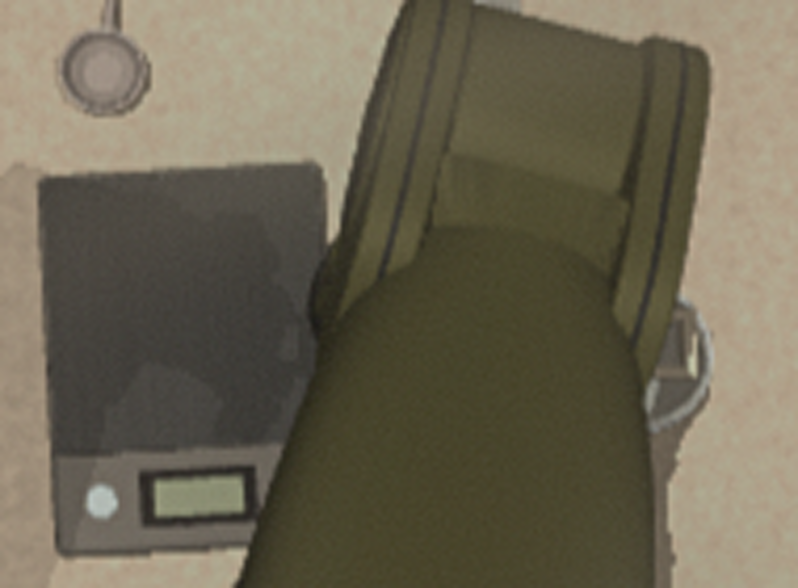

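```bash
python3 - <<'E' 2>/dev/null
from h import *
from scipy.optimize import least_squares
c=load('top');s=load('side')
g=lambda x,y,z:pt(c,240+(x+.5)/4.2-.5,150+(y+.5)/4.2-.5,z).round(4)
print('top: b end corners',g(698,316,.168),g(697,378,.168))
h=lambda x,y,z:pt(s,220+(x+.5)/4.2-.5,190+(y+.5)/4.2-.5,z).round(4)
print('side: b end corners',h(312,402,.168),h(357,394,.168),'rim l,r',h(185,255,.172),h(392,250,.172),'jar rim l/r',h(262,420,.118),h(398,425,.118))
f=210/np.tan(np.radians(float(s['fov_y']))/2);v,u=np.mgrid[:420,:560];d=s['depth']
P=np.stack([(u-s['cx'])*d/f,(v-s['cy'])*d/f,d],-1).reshape(-1,3);P=(P-s['t'])@s['R']
def near(a,b,c_):return (abs(P[:,0]-.544)<a)&(abs(P[:,1]+b)<c_)
m=near(.024,.218,.024)&(P[:,2]>.163+.01)&(P[:,2]<.2);Q=P[m]
r=least_squares(lambda q:np.linalg.norm(Q-q,axis=1)-.021,[.544,-.218,.167],loss='soft_l1',f_scale=.002);print('ball',r.x.round(4),m.sum())
m=near(.03,.296,.02)&(P[:,2]>.155)&(P[:,2]<.18);Q=P[m];print('handle b pts',m.sum(),Q.mean(0).round(4),Q.min(0).round(4),Q.max(0).round(4))
E
```

```text
top: b end corners [ 0.5577 -0.31    0.168 ] [ 0.5265 -0.3086  0.168 ]
side: b end corners [ 0.5264 -0.3088  0.168 ] [ 0.5506 -0.3113  0.168 ] rim l,r [ 0.4877 -0.2014  0.172 ] [ 0.5994 -0.2329  0.172 ] jar rim l/r [ 0.5066 -0.2846  0.118 ] [ 0.5777 -0.31    0.118 ]
ball [ 0.537  -0.2186  0.167 ] 188
handle b pts 143 [ 0.5433 -0.2978  0.167 ] [ 0.5256 -0.3097  0.1595] [ 0.5621 -0.2764  0.1727]
```

jog_arm([
  [-1, 0, 0, 0, 0, -0.002, 0],
  [-1, 0, 0, 0, 0, -0.005, 0],
  [-1, 0, 0, 0, 0, -0.008, -0.001],
  [-1, 0, 0, 0, 0, -0.01, -0.002],
  [-1, 0, 0, 0, 0, -0.01, -0.003],
])

```text
time_s: 11.95
position: [0.544, -0.1425, 0.1498]
eef_rot: [0.03, 1.561, -1.541]
force: [-0.1, 0.7, -2.2]
gripper_width: 0.0336
```

jog_arm([
  [-1, 0, 0, 0, 0, 0, 0],
  [-1, 0, 0, 0, 0, 0, 0],
  [-1, 0, 0, 0, 0, 0, 0],
  [-1, 0, 0, 0, 0, 0, 0],
  [-1, 0, 0, 0, 0, 0, 0],
])

```text
time_s: 12.58
position: [0.544, -0.1425, 0.1497]
eef_rot: [0.03, 1.561, -1.541]
force: [0.2, -0.5, -1.7]
gripper_width: 0.0333
```

```bash
python3 - <<'E' 2>/dev/null
from h import *
from scipy.optimize import least_squares
s=dish()
f=210/np.tan(np.radians(float(s['fov_y']))/2);v,u=np.mgrid[:420,:560];d=s['depth']
P=np.stack([(u-s['cx'])*d/f,(v-s['cy'])*d/f,d],-1).reshape(-1,3);P=(P-s['t'])@s['R']
def near(a,b,c_):return (abs(P[:,0]-.544)<a)&(abs(P[:,1]+b)<c_)
m=near(.024,.218,.024)&(P[:,2]>.173)&(P[:,2]<.2);Q=P[m]
r=least_squares(lambda q:np.linalg.norm(Q-q,axis=1)-.021,[.544,-.218,.167],loss='soft_l1',f_scale=.002);print('ball',r.x.round(4))
m=near(.03,.296,.02)&(P[:,2]>.155)&(P[:,2]<.18);Q=P[m];print('handle b',Q.mean(0).round(4),Q.min(0).round(4),Q.max(0).round(4))
crop(s,220,190,360,330,4.2,'c8.png')
E
```

```text
t 12.575 tcp [ 0.544  -0.1425  0.1497] tool z [-0.   -1.    0.01] tool y [ 1. -0.  0.] force [ 0.2 -0.5 -1.7] w 0.0333
top wall n 0 tilt x,y deg [0. 0.] res nan handle_b top z-g 0.0005 115 ball mean dx,dy,n None 0 ball top h None
side wall n 842 tilt x,y deg [0.82 0.03] res 0.001 handle_b top z-g 0.0002 131 ball mean dx,dy,n [ 0.004  -0.0076] 122 ball top h 0.0219
ball [ 0.537  -0.2184  0.1679]
handle b [ 0.5435 -0.2974  0.1683] [ 0.5259 -0.3097  0.1597] [ 0.5622 -0.2761  0.1732]
```

View pics/c8.png

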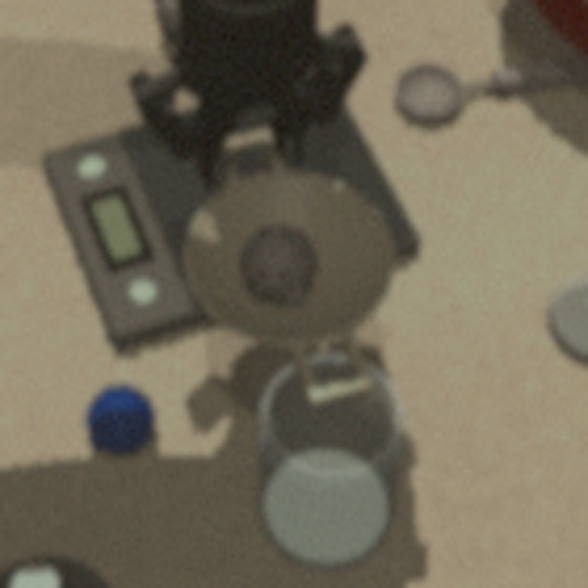

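```bash
python3 -c "
from workcell import env
print(env.finish_job())"
```

```text
the job is handed in; nothing more can be done
None
```

I handed the job in at about 12.6 s. The arm is holding the dish still by handle_a, with the free handle out over the mouth of the open jar. I gripped the handle at 110 N, lifted straight up about 112 mm, then made the quarter turn in the air.

The last checks showed:
- **Free handle:** its centre is at about (0.543, -0.294) m, within 1–2 mm of the mouth centre I measured. It is about 46 mm above the rim, and the underside of the dish clears the rim by about 17 mm.
- **Alignment:** the handles line up along y to within about 1°.
- **Level:** the dish is level to within about 1°. My two measures disagreed slightly: the wall fit gave +0.8° and the height of the free handle about -0.6°.
- **Ball:** it lies about 7 mm off the middle, on the robot's side, and did not move between the last two looks. Rough readings before the turn put it about 4–6 mm off the middle, so it may have shifted a few millimetres during the turn.
- **Other things:** the open jar, scale, blue ball and spoon look where they were. The closed jar, tamper, spare lid and larger ball were outside the last close pictures, and I did not check them again.

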